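Shut and bolt the cover of a laser beam enclosure

TASK

The sliding cover on top of the laser beam enclosure has been left open: push it fully shut. Then hold the spring catch bar down with one fingertip while the other fingertip pushes the bolt fully home into the keeper on the cover, keep the catch down until the bolt is home, and let go so that the catch springs up again and locks the bolt. Pick nothing up, and leave the hex key, the fibre adapter and the multimeter where they lie.

Things in the scene. Friction and masses are not known exactly. Their poses are not given: they have to be found in the camera images.
- enclosure: fixed black box, aluminium corner posts, grey deck 90 mm above the table. It reaches x -135 to +115, y -145 to +125 mm from its origin, which lies on the table; x away from the robot at yaw 0, y left, z up; offsets below are in this frame. On the deck the cover lies over the rear half, in front of it the bolt (on y = -60 mm) and catch bar (on y = 0); the rest there is under 30 mm above the deck
- cover (a joint): sliding cover, black plate 90 (x) by 120 (y) mm, top 6 mm above the deck, in rails along y. 0 = fully shut at its stop, positive = metres open to +y (left); starts 0.045 to 0.08 open; 1.5 N friction, stays where left. The steel keeper on its front edge (17 mm opening, 31 mm above the deck) meets the bolt only when the cover is within about 3 mm of shut
- cover_push (a point): centre of the upright aluminium face on the cover's left (+y) end, to be pushed to -y. Face 54 mm long in x, from 6 to 38 mm above the deck, this point 24 mm above it; on its -y side a ramp slopes down to the cover. With the cover shut this point is at x = +52, y = 0 mm of the enclosure
- bolt (a joint): steel bolt sliding along the enclosure's x: 0 = withdrawn (start), 0.030 = fully home, away from the robot, its 12 mm rod then in the keeper. 2 N friction, stays where left. While the catch is up it has only about 1.5 mm of play at either end of its travel
- bolt_tab (a point): on the rear (-x, robot-side) face of the bolt's upright tab, where a fingertip pushes it to +x; 45 mm above the deck. Tab 30 mm wide (y), 6 mm thick, its flat face reaches from 20 to 56 mm above the deck; the space behind it (-x) is clear down to 6 mm above the deck. Starts at x = -85, y = -60 mm of the enclosure; moves with the bolt
- catch (a joint): spring catch bar beside the bolt, moving vertically: 0 = up (bolt locked), positive = metres pressed down, 0.009 = bottomed. Pressed 0.006 or more it frees the bolt. Spring 3.5 N at the top, 6.5 N bottomed. Between 2 and 28 mm of bolt travel the bolt's collar sits above its tooth and keeps it from rising; with the bolt home it can spring up behind the collar
- catch_bar (a point): centre of the flat top of the steel catch bar, 36 mm above the deck when up; bar 80 mm long (x), 28 mm wide (y), pressed from above anywhere along it; moves only vertically. It lies 60 mm left (+y) of the bolt's tab, so one fingertip can slide along it while the other pushes the tab. At x = -85, y = 0 mm of the enclosure
- hex_key: loose hex key, 26 x 92 x 5 mm, lying on the deck's front left corner; origin: centre of its underside. Leave it
- multimeter: loose hand multimeter, 140 x 70 x 43 mm, on the table in front of the enclosure; origin: centre of its underside. Leave it
- adapter: loose grey metal fibre adapter, 14 x 25 x 14 mm, lying on the deck's front right corner; origin: centre of its underside. Leave it

How it is judged:
By the outcome, as a careful person would: the job done as asked, in the order asked, and still so for the second after the job is handed in, with the robot touching nothing.
It also fails if it takes over 58 s, if anything falls off the work surface, if the arm or the gripper's body presses on something with over 40 N, if the wrist force passes 120 N, or if a joint passes its speed limit or range.

ROBOT

A 6-joint arm with a two-finger parallel gripper is mounted at the origin on a cart in front of the work surface, level with it; the furniture and walls round the work are solid. World frame = base frame: x ahead of the robot, y to its left, z up, the work surface at z = 0. Lengths are in mm, angles in rad, forces in N, time in s.
With the tool pointing down it reaches from about 350 to 775 mm from the base axis. Payload 7.3 kg.
Tool frame: the origin (TCP) lies on the front face of the gripper's body, between the roots of the fingers; the fingertips stand 66 mm ahead of it and the grasp point (between the pads) lies 47 mm ahead of it (bot.tcp_to_grasp is the z of the grasp point in the tool frame, in mm); z points along the fingers, y is the direction in which the jaws open and shut (so a half turn about z gives the same grasp; the last joint's range is limited). The gripper opens to 92 mm and grips with 3 to 60 N. Pads are 19 mm wide; open, the fingers measure 130 mm over their backs; the gripper's body (75 mm by 190 mm) begins 47 mm behind the grasp point.
Start: joints at [1.127, 0.342, 1.524, -0, 1.275, -0.146], TCP at [154.027, 501.911, 292.241] pointing down, gripper open.
Joint ranges: [-2.53, 2.53], [-0.77, 2.02], [0.04, 2.7], [-1, 4.14], [0.28, 2.66], [-3.11, 3.11]. Speed limits (rad/s): [2.57, 2.57, 3.14, 3.14, 3.14, 3.14].

INTERFACE

Orientations are given as [roll, pitch, yaw] about the fixed x, y, z axes, in that order (R = Rz(yaw) Ry(pitch) Rx(roll)).
In Python, from plant import bot gives the robot as it stands.
- The arm moves only by the tool carry_out, never from a script. Its argument "deltas" is a list that holds one entry, the list of rows, each a list of 4 numbers: the shift along the tool's x, y, z in mm, then the turn about the tool's z in units of 5 degrees (1.0 is 5 degrees). A call has 1 to 20 rows; each row is the pose to reach, as a shift and turn from the pose commanded when the call began, along the tool's axes at that moment; what a row does not reach only later rows make up. A row lasts 1/10 s, in which the tool goes at most 50 mm and 8.59 degrees, less where a joint would pass 70% of its speed; a pose out of reach is approached as far as the arm can. A call with a gripper value outside its range is refused whole. "fingers" is the finger opening in mm, from 0 to 91.8, set as the call begins (left out, the last holds). The fingers move at their own pace and stop on an object; the grip force is fixed at half the most. Time passes only in rows, so rows that repeat a pose let the fingers close. It gives the time, the measured TCP pose, the force and the opening at its end, in the units of the state.
- bot.get_obs(): the state, without advancing time (a new reading comes with each control period).
- bot.capture(name): name is "scene" or "side" or "wrist"; returns (picture, depth): 480x640x3 uint8, blue, green, red; 480x640 float32, mm along the optical axis (not along the pixel's ray), 0 where there is no reading.
- bot.camera_model(name): a dict with "K" (3x3 intrinsics, pixels), "camera_from_world" (4x4, takes a point from world to camera coordinates). Camera axes: x right, y down, z forward; pixel columns grow to the right and rows downward; lengths in mm; the calibration is good to about 2 mm. A picture is of the moment at which its call begins: read the wrist's pose just before it. camera_model takes no time and is no camera call; for the wrist camera it gives the pose at the moment of the call.
- bot.close_job(): hands the job in, once; it reports no verdict.
The state is a dict: "time": time; "joint_positions": joint angles; "dq": joint speeds; "tau": joint torques, N m; "tool_pos": TCP position; "tcp_rot": TCP orientation; "contact_force": force on the tool from outside, world axes, zero at the start; "moment": the same for the moment, N m; "grip_width": finger opening in mm.
Only numpy, scipy, OpenCV 4.12 (cv2) and the standard library are available. Lean on these libraries where they do the work, as an engineer would, in place of code of your own. Each camera call takes 0.05 s, during which the arm holds its last target. There are 200 camera calls.

## Working session

There is one attempt and no reset: what is moved stays moved. The work goes in short steps, Python scripts to look and compute and a tool call to move; the robot and the scene stay as the last step left them, time stands still between calls to the robot, and variables do not carry over. Pictures are saved under pics/ and viewed, about 8 in all and at most 12, crops included, and the job is handed in when it is done.

Besides the shell and the picture viewer there is one more tool, called after "Request:" by a JSON object that holds its "method" and its "body". carry_out: Moves the arm, as the interface text tells. Its arguments: {"type":"object","properties":{"deltas":{"type":"array","items":{"type":"array","items":{"type":"array","items":{"type":"number"}}}},"fingers":{"type":"number"}},"required":["deltas"]}

```bash
mkdir -p pics; cat > h.py <<'E'
import numpy as np, cv2
from plant import bot
def snap(n,name):
    m=bot.camera_model(n); p,d=bot.capture(n); cv2.imwrite(f'pics/{name}.png',p); np.savez(f'pics/{name}.npz',d=d,K=m['K'],T=m['camera_from_world'])
    return p,d,m
def w(name,u,v,r=2):
    z=np.load(f'pics/{name}.npz'); d=z['d'][v-r:v+r+1,u-r:u+r+1]; d=np.median(d[d>0])
    return (np.linalg.inv(z['T'])@np.r_[np.linalg.inv(z['K'])@[u,v,1]*d,1])[:3].round(1)
E
python3 - <<'E'
from h import *
snap('scene','s1');snap('side','d1')
print(bot.get_obs())
for n in('scene','side'):print(np.linalg.inv(bot.camera_model(n)['camera_from_world']).round(2))
E
```

```text
{'time': 0.1, 'joint_positions': array([ 1.12699451e+00,  3.42651196e-01,  1.52491202e+00, -3.27986445e-05,
        1.27538414e+00, -1.46044622e-01]), 'dq': array([-0.00145108, -0.00193298, -0.00156721,  0.00100285,  0.00192329,
       -0.00055609]), 'tau': array([ 2.20057067e-03, -4.31996119e+01, -2.44696659e+01,  7.20899552e-02,
        5.25457738e-02, -2.78156949e-05]), 'tool_pos': array([153.91556705, 501.6515833 , 291.61866048]), 'tcp_rot': array([-3.14024781e+00, -1.66112545e-04,  2.84384491e+00]), 'contact_force': array([-0.31525507,  0.318472  ,  1.01169318]), 'moment': array([-0.06776499,  0.03175788,  0.01104398]), 'grip_width': 91.5448136762256}
[[ 6.2000e-01 -5.7000e-01  5.4000e-01  7.2550e+01]
 [-7.9000e-01 -4.5000e-01  4.3000e-01 -6.3665e+02]
 [-0.0000e+00 -6.9000e-01 -7.2000e-01  7.2090e+02]
 [ 0.0000e+00  0.0000e+00  0.0000e+00  1.0000e+00]]
[[ 9.4000e-01 -1.9000e-01  2.8000e-01  2.9446e+02]
 [-3.4000e-01 -5.5000e-01  7.6000e-01 -9.0811e+02]
 [ 1.0000e-02 -8.2000e-01 -5.8000e-01  6.1701e+02]
 [ 0.0000e+00  0.0000e+00  0.0000e+00  1.0000e+00]]
```

View pics/s1.png

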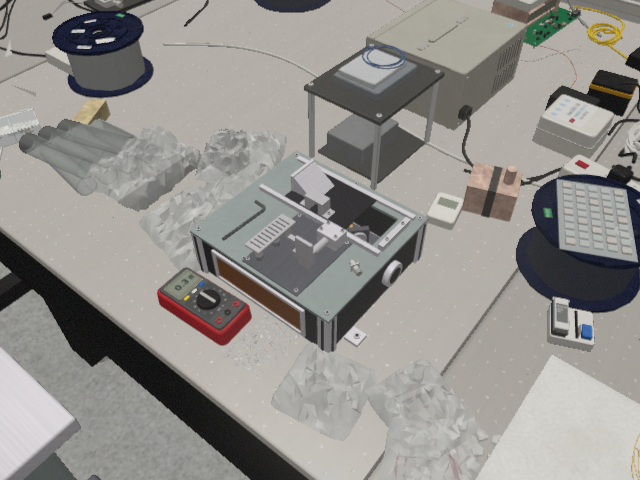

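View pics/d1.png

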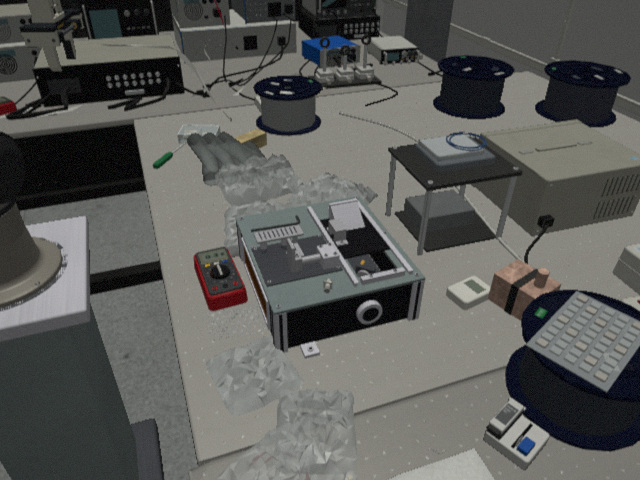

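The scene camera shows the enclosure at about (310,245): catch bar (slotted) at (270,232), bolt tab (300,245), cover's ramp (312,180). A small shelf on legs stands behind it at (375,80).

```bash
python3 - <<'E'
from h import *
p=cv2.imread('pics/s1.png')[150:360,180:440]; cv2.imwrite('pics/s1c.png',cv2.resize(p,None,fx=3,fy=2.85,interpolation=cv2.INTER_CUBIC))
# plane points at deck
z=np.load('pics/s1.npz');d=z['d'];v,u=np.mgrid[:480,:640]
P=np.stack([u,v,np.ones_like(u)],-1)@np.linalg.inv(z['K']).T*d[...,None];P=P@np.linalg.inv(z['T'])[:3,:3].T+np.linalg.inv(z['T'])[:3,3]
np.save('pics/P.npy',P)
for a in[(200,240),(300,158),(425,222),(325,318),(345,262),(208,222),(310,82),(380,118),(440,72),(373,45)]:print(a,w('s1',*a))
m=(d>0)&(abs(P[...,2]-90)<4)&(u>190)&(u<430)&(v>150)&(v<325)
q=P[m][:,:2].astype(np.float32);print(m.sum(),cv2.minAreaRect(q),np.median(P[m][:,2]))
E
```

```text
(200, 240) [ 433.2 -118.5   79.9]
(300, 158) [ 662.4 -127.2   97.7]
(425, 222) [ 669.2 -371.3   88. ]
(325, 318) [ 430.7 -361.1   89.6]
(345, 262) [ 525.3 -324.1   90.9]
(208, 222) [ 461.6 -108.8   90.3]
(310, 82) [781.6 -54.5 159.6]
(380, 118) [ 764.8 -216.8  161.1]
(440, 72) [ 949.9 -223.1  162.2]
(373, 45) [955.4 -71.4 163.2]
12040 ((597.841796875, -235.3416748046875), (273.1566467285156, 338.7797546386719), 89.05863189697266) 90.75443135495698
```

View pics/s1c.png

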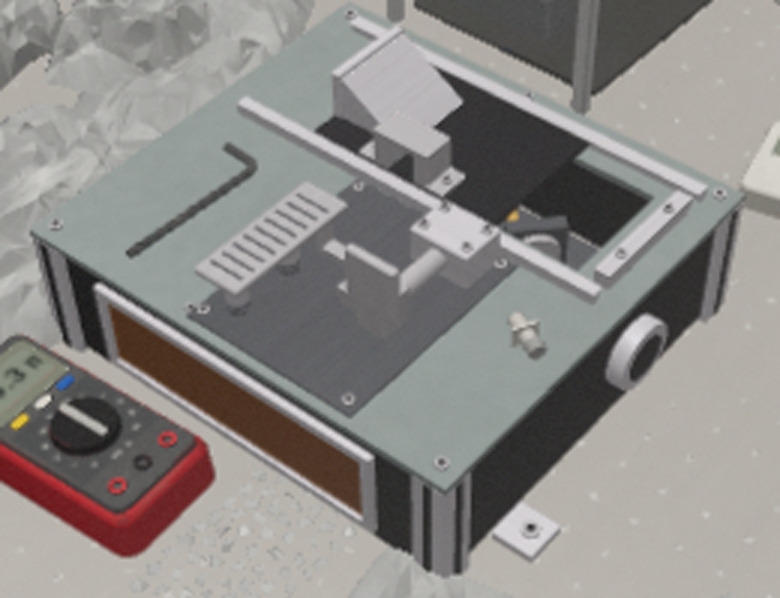

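Enlarged crop: deck corner screws at (56,225), (350,14), (718,193) and (443,462); the catch bar runs (198,270)–(345,205), the tab is at (372,285), and the cover's pushed face is at (345,80), on the far left. Now to compute the pose.

```bash
python3 - <<'E'
from h import *
z=np.load('pics/s1.npz');K=z['K'];Ti=np.linalg.inv(z['T'])
def onz(c,h):
    u,v=c[0]/3+180,c[1]/2.85+150
    r=Ti[:3,:3]@np.linalg.inv(K)@[u,v,1];o=Ti[:3,3];return (o+r*(h-o[2])/r[2])[:2].round(1)
S={n:onz(c,90) for n,c in dict(fl=(56,225),rl=(350,14),rr=(718,193),fr=(443,462)).items()};print(S)
for a,b in(('fl','rl'),('fr','rr'),('fr','fl'),('rr','rl')):
    e=S[b]-S[a];print(a,b,np.hypot(*e),np.degrees(np.arctan2(e[1],e[0])))
c=np.mean(list(S.values()),0);print('centre',c)
print('bar corners',[onz(q,126) for q in((197,269),(215,284),(346,205),(310,183))],'tabtop',[onz(q,146) for q in((346,247),(398,277))])
P=np.load('pics/P.npy')
def reg(x0,y0,x1,y1,lo,hi):
    A=P[int(150+y0/2.85):int(150+y1/2.85),int(180+x0/3):int(180+x1/3)].reshape(-1,3);A=A[(A[:,2]>lo)&(A[:,2]<hi)];print(len(A),A.min(0).round(1),A.max(0).round(1),np.median(A,0).round(1), cv2.minAreaRect(A[:,:2].astype(np.float32)))
reg(190,180,350,290,122,130)
reg(330,30,470,130,96,135); reg(340,240,415,310,110,150)
reg(330,30,420,90,123,135)
E
```

```text
{'fl': array([ 442.4, -108.2]), 'rl': array([ 672.7, -111. ]), 'rr': array([ 670.1, -360.4]), 'fr': array([ 440.2, -358.2])}
fl rl 230.31702064762828 -0.6965709014221758
fr rr 229.91052607481896 -0.5482682363041959
fr fl 250.00967981260246 89.49581015483668
rr rl 249.41355215785686 89.40271198723805
centre [ 556.35 -234.45]
bar corners [array([ 440.8, -212.5]), array([ 438.6, -225.9]), array([ 517.8, -238.8]), array([ 519.3, -214.6])] tabtop [array([ 480.9, -270.5]), array([ 480.2, -301.4])]
824 [ 439.  -270.2  122. ] [ 520.2 -209.3  129.6] [ 478.1 -225.5  126.4] ((479.37353515625, -239.94223022460938), (60.449798583984375, 81.327880859375), 89.33812713623047)
1203 [ 577.9 -229.2   96. ] [ 666.4 -128.2  131.2] [ 618.4 -188.6  112.3] ((627.9263305664062, -186.91571044921875), (112.25, 72.4732666015625), 29.309659957885742)
375 [ 476.9 -300.4  110. ] [ 529.6 -264.   148.6] [ 479.7 -284.2  131.5] ((502.08160400390625, -284.6319274902344), (36.652183532714844, 51.02895736694336), 83.18148803710938)
213 [ 589.6 -181.3  123. ] [ 644.  -166.4  131.2] [ 614.8 -173.4  125.9] ((616.74609375, -173.77569580078125), (14.808588027954102, 54.391212463378906), 89.34890747070312)
```

Enclosure origin is at about (566,-224.5), yaw -0.6°. The cover is about 59 mm open, its pushed face at y≈-166. First I close the fingers and move above the left of that face, jaws along x.

Request:
{"method": "carry_out", "body": {"deltas": [[[-40,-30,0,1],[-80,-60,0,2],[-120,-90,0,3],[-155,-116,0,4],[-190,-143,0,5],[-225,-169,0,6],[-260,-195,0,7],[-295,-222,0,8],[-330,-248,0,9],[-365,-274,0,10],[-400,-301,0,11],[-435,-327,0,12],[-470,-353,0,13],[-505,-380,0,13.7],[-540,-406,0,14.7],[-575,-432,0,14.7],[-605,-455,0,14.7],[-629,-473,0,14.7],[-629,-473,0,14.7],[-629,-473,0,14.7]]], "fingers": 0}}

```text
time: 2.1
tool_pos: [616.3, -135.0, 291.1]
tcp_rot: [-3.14, -0.001, 1.56]
contact_force: [-0.4, 1.1, 0.6]
grip_width: 0.3
```

Request:
{"method": "carry_out", "body": {"deltas": [[[0,0,30,0],[0,0,60,0],[0,0,85,0],[0,0,105,0],[0,0,117,0],[0,0,117,0],[0,0,117,0]]]}}

```text
time: 2.8
tool_pos: [616.8, -134.4, 176.2]
tcp_rot: [3.141, 0.0, 1.562]
contact_force: [0.7, -0.2, -0.7]
grip_width: 0.2
```

```bash
python3 - <<'E'
from h import *
p,_,_=snap('scene','s2'); cv2.imwrite('pics/s2c.png',cv2.resize(p[120:330,180:440],None,fx=3,fy=2.85))
E
```

```text
(no output)
```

View pics/s2c.png

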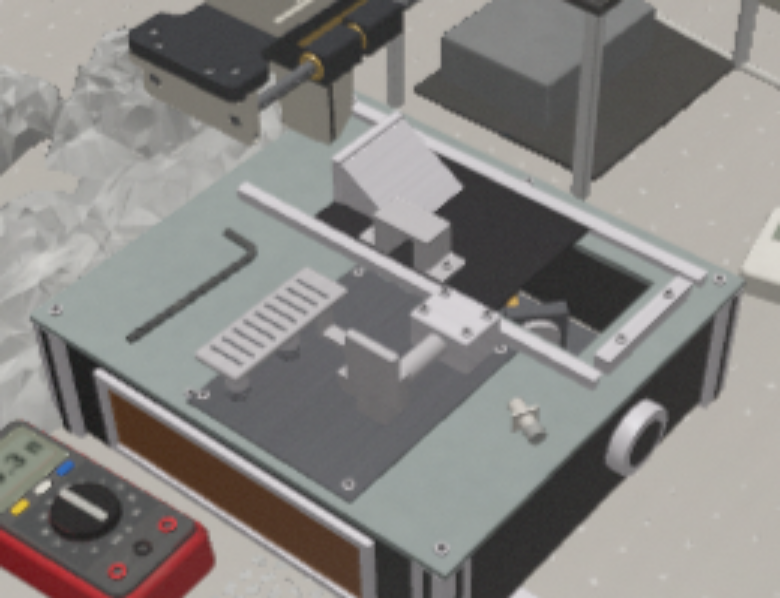

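The closed fingers hang just left of the cover's face, clear of everything. Pushing to -y.

Request:
{"method": "carry_out", "body": {"deltas": [[[-5,0,0,0],[-10,0,0,0],[-15,0,0,0],[-20,0,0,0],[-25,0,0,0],[-30,0,0,0],[-35,0,0,0],[-40,0,0,0],[-45,0,0,0],[-50,0,0,0],[-55,0,0,0],[-60,0,0,0],[-65,0,0,0],[-68,0,0,0],[-71,0,0,0],[-74,0,0,0],[-76,0,0,0],[-78,0,0,0],[-78,0,0,0]]]}}

```text
time: 4.75
tool_pos: [615.8, -213.2, 175.1]
tcp_rot: [3.141, 0.0, 1.561]
contact_force: [-0.7, 0.3, 0.1]
grip_width: 0.4
```

Request:
{"method": "carry_out", "body": {"deltas": [[[-1,0,0,0],[-2,0,0,0],[-3,0,0,0],[-3,0,0,0],[-3,0,0,0]]]}}

```text
time: 5.25
tool_pos: [615.8, -214.6, 175.1]
tcp_rot: [-3.141, -0.002, 1.561]
contact_force: [0.6, 5.4, 1.5]
grip_width: 0.1
```

Request:
{"method": "carry_out", "body": {"deltas": [[[-1,0,0,0],[-2,0,0,0],[-2,0,0,0],[-2,0,0,0]]]}}

```text
time: 5.65
tool_pos: [615.8, -214.8, 175.2]
tcp_rot: [-3.141, -0.005, 1.562]
contact_force: [-0.8, 11.3, 2.3]
grip_width: -0.1
```

The cover is at its stop: the force rose to 11 N without further motion, and the face is at y≈-224. Retreat, lift, turn, open to 41 mm and go over the bolt and catch.

Request:
{"method": "carry_out", "body": {"deltas": [[[6,0,0,0],[14,0,0,0],[20,0,0,0],[20,0,-20,0],[20,0,-50,0],[20,0,-75,0],[10,-20,-80,1.5],[0,-40,-80,3],[-10,-60,-80,4.5],[-15,-80,-80,6],[-20,-100,-80,7.5],[-25,-120,-80,9],[-30,-135,-80,10.5],[-34,-145,-80,12],[-38,-150,-75,13.5],[-38,-156,-70,15],[-38,-156,-65,16.5],[-38,-156,-60,18],[-38,-156,-55,18],[-38,-156,-55,18]]], "fingers": 41}}

```text
time: 7.65
tool_pos: [459.1, -254.1, 229.6]
tcp_rot: [-3.141, 0.001, -0.006]
contact_force: [-0.1, -0.3, -0.8]
grip_width: 41.0
```

```bash
python3 - <<'E'
from h import *
p,_,_=snap('scene','s3'); snap('side','d3');snap('wrist','w3')
q=np.vstack([cv2.resize(p[120:330,180:440],(640,500)) ]);cv2.imwrite('pics/s3c.png',q)
o=bot.get_obs();print(o['tool_pos'],o['tcp_rot'],o['grip_width'],o['contact_force'])
E
```

```text
[ 459.49242399 -254.32298515  230.37003779] [ 3.14139894e+00 -2.82839129e-04 -7.73646743e-03] 40.95553758770492 [-0.0387432  -0.59429574 -0.01490716]
```

View pics/s3c.png

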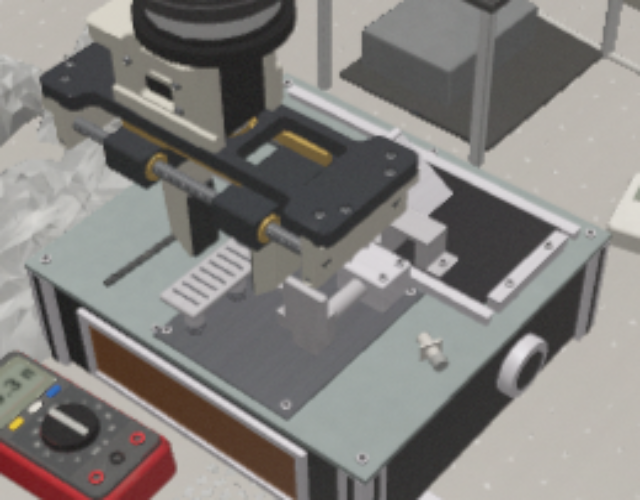

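View pics/w3.png

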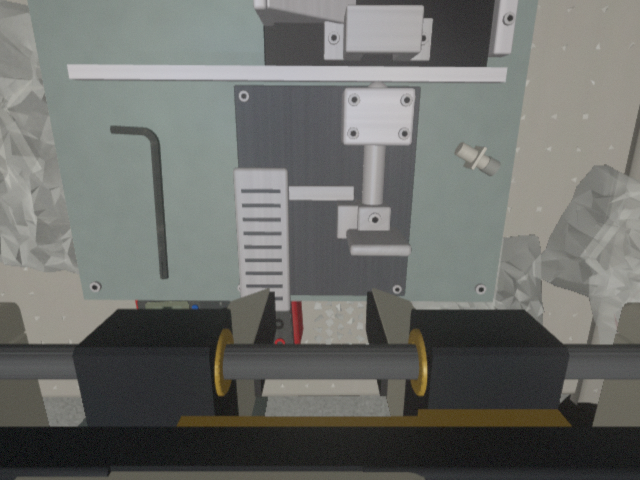

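The wrist view shows the cover shut, its keeper (383,30) in line with the bolt rod (374,170), tab top edge (350–410,250), bar (235–288, 168–310). A quick refinement from this picture.

```bash
python3 - <<'E'
from h import *
for a in[(262,200),(240,290),(284,290),(240,175),(284,175),(380,250),(353,250),(408,250),(383,30),(374,130)]:print(a,w('w3',*a,r=1))
z=np.load('pics/w3.npz');K=z['K'];T=z['T']
def px(p):
    c=K@(T@np.r_[p,1])[:3];return (c[:2]/c[2]).round()
for y in(-254.3-20.5,-254.3-39.5,-254.3+20.5,-254.3+39.5):print(y,px([459.5+9.5,y,164.4]))
E
```

```text
(262, 200) [ 502.5 -224.2  126.7]
(240, 290) [ 452.  -209.3  126.3]
(284, 290) [ 452.1 -233.8  126.9]
(240, 175) [ 515.4 -213.8  127. ]
(284, 175) [ 515.2 -236.   126.9]
(380, 250) [ 481.6 -282.9  147.2]
(353, 250) [ 481.7 -269.9  147.2]
(408, 250) [ 481.2 -296.5  146.3]
(383, 30) [ 581.4 -284.2  122.1]
(374, 130) [ 536.6 -282.1  117.6]
-274.8 [366. 289.]
-293.8 [409. 288.]
-233.8 [275. 289.]
-214.8 [233. 289.]
```

Fingers line up with the bar and tab within about 1 mm. Pressing the catch down behind the tab.

Request:
{"method": "carry_out", "body": {"deltas": [[[0,0,10,0],[0,0,20,0],[0,0,28,0],[0,0,34,0],[0,0,38,0],[0,0,40,0],[0,0,42,0],[0,0,44,0],[0,0,46,0],[0,0,47,0],[0,0,47,0],[0,0,47,0]]]}}

```text
time: 9.0
tool_pos: [459.2, -254.2, 183.6]
tcp_rot: [-3.141, 0.0, -0.01]
contact_force: [-4.3, 2.2, 5.8]
grip_width: 41.0
```

Request:
{"method": "carry_out", "body": {"deltas": [[[0,0,0.5,0],[0,0,1,0],[0,0,1.5,0],[0,0,1.5,0],[0,0,1.5,0]]]}}

```text
time: 9.5
tool_pos: [459.2, -254.2, 182.5]
tcp_rot: [3.142, 0.0, -0.01]
contact_force: [-4.8, 2.4, 8.0]
grip_width: 40.9
```

Request:
{"method": "carry_out", "body": {"deltas": [[[2,0,0,0],[4,0,0,0],[6,0,0,0],[8,0,0,0],[10,0,0,0],[12,0,0,0],[14,0,0,0],[16,0,0,0],[18,0,0,0],[18,0,0,0]]]}}

```text
time: 10.5
tool_pos: [476.3, -254.8, 182.5]
tcp_rot: [3.141, 0.002, -0.009]
contact_force: [-9.6, -0.6, 10.5]
grip_width: 40.9
```

Request:
{"method": "carry_out", "body": {"deltas": [[[2,0,0,0],[4,0,0,0],[6,0,0,0],[8,0,0,0],[10,0,0,0],[12,0,0,0],[14,0,0,0],[16,0,0,0],[16,0,0,0]]]}}

```text
time: 11.4
tool_pos: [492.1, -255.0, 182.5]
tcp_rot: [3.141, 0.003, -0.009]
contact_force: [-10.0, -1.1, 11.1]
grip_width: 41.1
```

Request:
{"method": "carry_out", "body": {"deltas": [[[1,0,0,0],[2,0,0,0],[3,0,0,0],[4,0,0,0],[5,0,0,0],[6,0,0,0],[7,0,0,0],[8,0,0,0],[8,0,0,0],[8,0,0,0]]]}}

```text
time: 12.4
tool_pos: [498.3, -255.1, 182.5]
tcp_rot: [3.142, 0.007, -0.01]
contact_force: [-18.3, -1.7, 16.3]
grip_width: 41.1
```

Request:
{"method": "carry_out", "body": {"deltas": [[[1,0,0,0],[2,0,0,0],[2,0,0,0],[2,0,0,0]]]}}

```text
time: 12.8
tool_pos: [498.7, -255.2, 182.5]
tcp_rot: [-3.141, 0.011, -0.01]
contact_force: [-25.9, -0.6, 20.2]
grip_width: 41.4
```

The stop is reached: the force went up 7.6 N with only 0.4 mm of motion, at 30 mm of travel. Back off slightly with the catch still held, then lift.

Request:
{"method": "carry_out", "body": {"deltas": [[[-2,0,0,0],[-4,0,0,0],[-6,0,0,0],[-8,0,0,0],[-8,0,-2,0],[-8,0,-5,0],[-8,0,-9,0],[-8,0,-14,0],[-8,0,-22,0],[-8,0,-40,0],[-8,0,-60,0],[-30,0,-80,0],[-50,0,-90,0],[-50,0,-90,0],[-50,0,-90,0]]]}}

```text
time: 14.3
tool_pos: [453.4, -254.3, 271.8]
tcp_rot: [3.142, -0.0, -0.011]
contact_force: [0.7, -0.2, 0.3]
grip_width: 40.9
```

```bash
python3 - <<'E'
from h import *
p,_,_=snap('wrist','w4');d,_,_=snap('scene','s4')
cv2.imwrite('pics/f.png',np.hstack([cv2.resize(p[20:330,180:490],(400,400)),cv2.resize(d[150:330,200:400],(400,400))]))
o=bot.get_obs();print(o['time'],o['tool_pos'],o['contact_force'])
z=np.load('pics/w4.npz')
dd=z['d'];v,u=np.mgrid[:480,:640];Ti=np.linalg.inv(z['T'])
P=np.stack([u,v,np.ones_like(u)],-1)@np.linalg.inv(z['K']).T*dd[...,None];P=P@Ti[:3,:3].T+Ti[:3,3]
def reg(x0,x1,y0,y1,lo=100,hi=150):
    A=P[(dd>0)&(P[...,0]>x0)&(P[...,0]<x1)&(P[...,1]>y0)&(P[...,1]<y1)&(P[...,2]>lo)&(P[...,2]<hi)];print(len(A),A.min(0).round(1),A.max(0).round(1),np.median(A,0).round(1))
reg(450,515,-234,-214); reg(470,530,-295,-273,140,152); reg(580,660,-240,-150,124,135)
E
```

```text
14.4 [ 453.71413436 -254.16590312  271.06910552] [0.26517635 1.01644953 0.19431503]
3227 [ 450.  -234.   124.5] [ 514.8 -214.   129.5] [ 484.5 -224.   127.1]
430 [ 508.6 -295.   144. ] [ 514.5 -273.3  148.7] [ 511.7 -284.   146.6]
419 [ 588.8 -237.8  124. ] [ 599.  -224.7  131. ] [ 593.7 -230.4  127.5]
```

View pics/f.png

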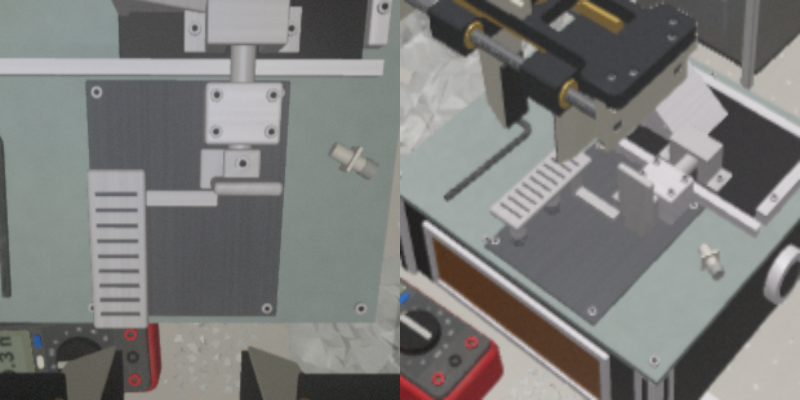

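The rod sits in the keeper, the tooth bar is behind the collar, and the bar top is back at 127 mm. The other objects are undisturbed. Handing in.

```bash
python3 -c "
from plant import bot
print(bot.close_job())"
```

```text
the job is handed in; nothing more can be done
None
```

The cover is shut, the bolt is fully home in the keeper, and the catch has sprung back up to lock it. I handed the job in at about 14.4 s, with the robot clear of everything.

- **Cover:** I pushed it with the closed fingers until it reached its stop. The force rose to 11 N with no further motion, and its face ended at y ≈ -224 mm, where it should be when shut.
- **Bolt and catch:** One fingertip held the catch down at the bottom of its travel while the other pushed the bolt to its stop. I backed the finger off the tab with the catch still held, then lifted.
- **Last checks:** The final wrist picture puts the tab 30 mm further in and the catch bar top at 127.1 mm, against 126.9 mm before pressing. It shows the rod in the keeper and the catch's tooth behind the bolt's collar.
- **Other objects:** The hex key, fibre adapter and multimeter looked undisturbed in the last pictures; I did not measure their positions.

While the catch was held down, the wrist force reached about 33 N against the bolt's stop, well under the 120 N limit. No check failed or disagreed.

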